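# Prop the viewer's amber cover on its stay

### The arm

A 6-joint arm with a two-finger parallel gripper is mounted at the origin on the work surface; the furniture and walls round the work are solid. World frame = base frame: x ahead of the robot, y to its left, z up, the work surface at z = 0. Lengths are in m, angles in rad, forces in N, time in s.
With the tool pointing down it reaches from about 0.35 to 0.85 m from the base axis. Payload 8.1 kg.
Tool frame: the origin (TCP) lies at the centre of the arm's flange, where the gripper is bolted on; the fingertips stand 186 mm ahead of it and the grasp point (between the pads) lies 167 mm ahead of it (robot.grasp_offset is the distance from the TCP to the grasp point, in m); z points along the fingers, y is the line along which they close (so a half turn about z gives the same grasp; the last joint's range is limited). The gripper opens to 93 mm and grips with 3 to 60 N. Pads are 15 mm wide; open, the fingers measure 128 mm over their backs; the gripper's body (75 mm by 188 mm) begins 65 mm behind the grasp point.
Start: joints at [1.11, 0.13, 1.488, -0, 1.523, -0.085], TCP at [0.22, 0.558, 0.405] pointing down, gripper open.
Joint ranges: [-2.96, 2.96], [-0.89, 2.26], [0.02, 2.5], [-1.34, 4.48], [0, 2.73], [-2.66, 2.66]. Speed limits (rad/s): [2.39, 2.39, 2.79, 3.14, 3.14, 3.14].

### API

Orientations are given as a rotation vector (axis times angle).
In Python, from plant import robot gives the robot as it stands.
- The arm moves only by the tool drive_tool, never from a script. Its argument "moves" is one flat list of numbers, 7 for each row, row after row: the finger opening in mm, from 0 to 93, then the shift along the tool's x, y, z in mm, then the turn, a rotation vector about the tool's x, y, z in degrees. A call has 1 to 8 rows; each row shifts and turns the commanded pose from where the row before left it, along the tool's axes as they then stand; what a row does not reach is not made up. A row lasts 1/10 s, in which the tool goes at most 50 mm and 8.59 degrees, less where a joint would pass 70% of its speed; a pose out of reach is approached as far as the arm can. A call is refused whole if a number of a shift passes 50 or a number of a turn 8.59, either way. A call with a gripper value outside its range is refused whole. The fingers move at their own pace and stop on an object; "grip_force" is the grip in N (left out, the last holds). Time passes only in rows, so rows that do not move let the fingers close. It gives the time, the measured TCP pose, the force, the opening and the grip force at its end, in the units of the state.
- robot.read_state(): the state, without advancing time (a new reading comes with each control period).
- robot.read_camera(name): name is "scene" or "side" or "wrist"; returns a dict with "color" (384x512x3 uint8, red, green, blue), "depth" (384x512 float32, m along the optical axis (not along the pixel's ray), 0 where there is no reading), "mtx" (3x3 intrinsics, pixels), "R" (3x3) and "t" (3): a world point X has camera coordinates R X + t. Camera axes: x right, y down, z forward; pixel columns grow to the right and rows downward; lengths in m; the calibration is good to about 2 mm. The wrist camera is an equidistant fisheye: a pixel r from the principal point sees the ray r / f radians off the axis. A picture is of the moment at which its call begins.
- robot.close_job(): hands the job in; it is judged then, once.
The state is a dict: "t": time; "q": joint angles; "dq": joint speeds; "joint_torque": joint torques, N m; "tool_pos": TCP position; "orientation": TCP orientation; "force": force on the tool from outside, world axes, zero at the start; "wrist_torque": the same for the moment, N m; "opening": finger opening in m; "gripper_force": force on a finger pad.
Only numpy, scipy, OpenCV 4.12 (cv2) and the standard library are available. Lean on these libraries where they do the work, as an engineer would, in place of code of your own. Each camera call takes 0.05 s, during which the arm holds its last target. There are 200 camera calls.

### The job

Colonies are about to be picked under the blue-light viewer's amber cover, so prop the cover at its working angle. Swing the cover right back until it rests against its stop (its catch may or may not be engaged; the push button on the front apron releases it), flip up the stay that lies on the deck, then let the cover down gently so that the nose of the stay sits in the middle one of the three notches under the cover and carries its weight. Do not let the cover fall or press it hard onto the stay, and leave the dish on the lamp window and the things round the viewer where they are.

Things in the scene. Friction and masses are not known exactly. Their poses are not given: they have to be found in the camera images.
- viewer: blue-light viewer, white case 260 x 200 mm (x, y), fixed. Origin under it on the table, +x to the hinged back, -x to the front. Deck 60 mm high from x = -92 to +115 mm; in front an apron 55 mm high to x = -145 mm with the release button at y = -78 mm (dimmer and rocker at +y). Lamp window with the dish at y = +29 mm; the stay lies on the deck at y = -66 mm under the shut cover.
- cover_angle (a joint): angle of the amber cover (rad): 0 shut, 2.1 right back against its stop, 30 degrees past upright, where it rests; below 1.57 it falls shut unless held or propped. Propped it stands at about 0.70 in the front notch, 0.91 in the middle one, 1.14 in the back one. 0.45 to 0.7 kg (about 3 N at the handle when shut), 192 mm from hinge to front edge, 190 mm wide, skirts 36 mm.
- cover_hinge (a point): middle of the cover's hinge line, at viewer x = +100 mm, 100 mm above the table; the line runs along the viewer's y.
- handle (a point): middle of the cover's bar handle: round aluminium bar 10 mm thick, 90 mm clear between its legs, parallel to the hinge line and 230 mm from it, 33 mm clear of the cover's edge. It can be pinched from above (closing across the bar) at any angle of the cover and turns between the pads. With the cover shut it is 102 mm above the table, 47 mm above the apron.
- button_top (a point): top centre of the catch's release button, a grey plunger 18 mm in diameter on the apron, 64 mm above the table; travel 6 mm down, 1.5 N at first, 4.5 N fully down; springs back. A full press frees the catch for good. The catch is hidden: engaged or free looks the same. Engaged, it stops the cover within about 5 mm of lift at the handle. Pressing when already free does no harm.
- stay: stay: flat bar 12 mm wide (along the viewer's y) on a pivot at its origin. Its -x axis points from pivot to nose. It starts flat on the deck, nose to the viewer's front, and swings up and back about the viewer's y axis through up to 129 degrees; its stiff pivot holds it wherever it is left (0.6 N at the nose moves it).
- stay_pivot (a point): the stay's pivot, 70 mm above the table, at viewer x = +16 mm, y = -66 mm.
- stay_tip (a point): centre of the stay's round nose (8 mm diameter, 12 mm wide), 98 mm from the pivot. Seated in the middle notch the stay has swung about 102 degrees up from lying flat, i.e. leans 12 degrees past upright towards the hinge. To meet the middle notch as the cover comes down, leave it swung 104 to 112 degrees; the teeth then guide it home (less: front notch, more: back notch).
- stay_stud (a point): centre of the stay's black finger stud: a round cross pin, 14 mm in diameter and 18 mm long along the viewer's y, 70 mm from the pivot and 6 mm above the bar's middle line when the stay lies flat (then 76 mm above the table, 9 mm clear of the deck). 25 mm free on either side. Pinched by its flat ends from above, it turns between the pads and may creep as it swings.
- cover: the cover. Origin on the hinge line, at cover_hinge; -x to its front edge, z out of its top, y = viewer's y. Under it along y = -66 mm runs a black rack of three notches. A seated nose lies 66, 91 or 116 mm from the hinge line. Between saw teeth 10 mm high each notch has a steep wall on its front side and a ramp that leads the nose forward to it as the cover sinks.
- notch (a point): where the nose's centre lies when seated in the middle notch: 91 mm from the hinge line and 10 mm under the sheet; turns with the cover. While the nose still rides the ramp a few N at the handle let the cover sink further (5 N or less); home against the wall it stops dead, and only then may it be let go: from the ramp it drops.
- culture_dish: closed round dish, 92 mm in diameter, 14 mm high, loose on the lamp window; origin under its centre. Leave it alone.
- white_tube: white-capped tube, 33 mm in diameter, 105 mm high, standing loose in front of the viewer; origin under its foot. Leave it standing.
- tweezers: steel tweezers, 119 mm long, lying loose on the table behind the viewer. Leave them alone.

How it is judged:
On the way, in this order (a step that is already met when the one before it is completed fails the run):
1. the cover is swung right back and rests against its stop (value of joint cover_angle above 2 rad and height (world z) of stay_tip below 0.09 m), for 0.2 s.
2. with the cover back, the stay is flipped up (value of joint cover_angle above 1.9 rad and height (world z) of stay_tip above 0.155 m), for 0.2 s.
At the end, for the whole second after the job is handed in: The cover stands at rest at its working angle (0.84 to 0.98 rad) with the stay's nose in the middle notch (centre within 6 mm of the notch's seat) and its weight on the stay; nothing round it disturbed (distance between stay_tip and notch below 0.006 m and value of joint cover_angle between 0.84 and 0.98 rad and contact force between stay and cover above 0.5 N and velocity of joint cover_angle between -0.05 and 0.05 rad/s); the robot touches nothing.
It fails at once if the cover falls or is slammed (over 2.2 rad/s downward, 3 rad/s upward) (velocity of joint cover_angle below -2.2 rad/s or velocity of joint cover_angle above 3 rad/s).
It fails at once if the cover is pressed hard on the stay (over 100 N at the nose, about 25 N at the handle) (contact force between stay and cover above 100 N).
It fails at once if the dish is shifted on the window (over 12 mm) (distance of culture_dish from where it was at the start of the episode above 0.012 m).
It fails at once if the tube is shifted or knocked over (distance of white_tube from where it was at the start of the episode above 0.03 m or angle between white_tube's own z axis and vertical above 0.5 rad).
It fails at once if the tweezers are shifted (over 30 mm) (distance of tweezers from where it was at the start of the episode above 0.03 m).
It also fails if it takes over 72 s, if anything falls off the work surface, if the arm or the gripper's body presses on something with over 40 N, if the wrist force passes 120 N, or if a joint passes its speed limit or range.

## Working session

There is one attempt and no reset: what is moved stays moved. The work goes in short steps, Python scripts to look and compute and a tool call to move; the robot and the scene stay as the last step left them, time stands still between calls to the robot, and variables do not carry over. Pictures are saved under pics/ and viewed, at most 10 in all, crops included, and the job is handed in when it is done.

Besides the shell and the picture viewer there is one more tool, called after "Request:" in YAML: its name, and indented under it one key for each argument. drive_tool: Moves the arm, as the interface text tells. Its arguments: {"type":"object","properties":{"moves":{"type":"array","items":{"type":"number"}},"grip_force":{"type":"number"}},"required":["moves"]}

```bash
ls; mkdir -p pics; python3 - <<'E'
from plant import robot
import cv2,numpy as np
s=robot.read_state();print(s)
a=[]
for n in("scene","side"):
    c=robot.read_camera(n);np.savez(n+"0.npz",**c);print(n,c["mtx"].tolist(),c["R"].round(3).tolist(),c["t"].round(3).tolist())
    cv2.imwrite(f"pics/{n}0.png",cv2.cvtColor(c["color"],cv2.COLOR_RGB2BGR))
E
```

```text
pics
{'t': 0.0, 'q': array([ 1.10965810e+00,  1.31139323e-01,  1.48928764e+00, -1.64112328e-06,
        1.52298340e+00, -8.53747269e-02]), 'dq': array([-0.00227012,  0.00026602,  0.00034248, -0.00110507, -0.0011976 ,
        0.00028827]), 'joint_torque': array([-2.38267472e-03, -5.59844649e+01, -4.91755271e+01,  7.67193222e-02,
        3.54189088e-02, -8.86258772e-05]), 'tool_pos': array([0.22005196, 0.55794264, 0.40369559]), 'orientation': array([-5.86689785e-01, -3.08582565e+00,  2.74957511e-03]), 'force': array([ 0.78563522, -1.57028776,  0.01549416]), 'wrist_torque': array([-0.02311727,  0.03135989,  0.03596082]), 'gripper_force': 0.0, 'opening': 0.09270107563152248}
scene [[400.0204230676925, 0.0, 251.82517710750955], [0.0, 400.0204230676925, 196.3961687415833], [0.0, 0.0, 1.0]] [[0.671, -0.741, 0.013], [-0.368, -0.349, -0.862], [0.643, 0.574, -0.507]] [-0.305, 0.248, 0.606]
side [[375.86385467830735, 0.0, 257.8322703709635], [0.0, 375.86385467830735, 190.59474554447968], [0.0, 0.0, 1.0]] [[0.946, -0.323, -0.014], [-0.162, -0.435, -0.886], [0.28, 0.841, -0.464]] [-0.446, 0.162, 0.794]
```

View pics/scene0.png

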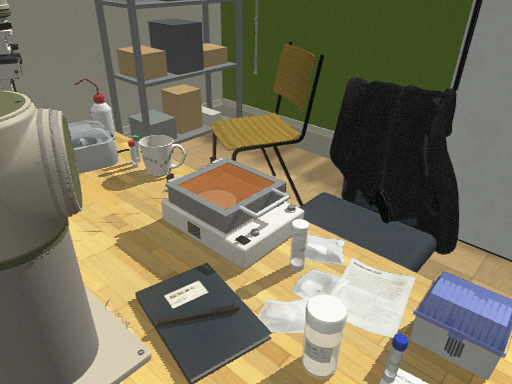

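View pics/side0.png

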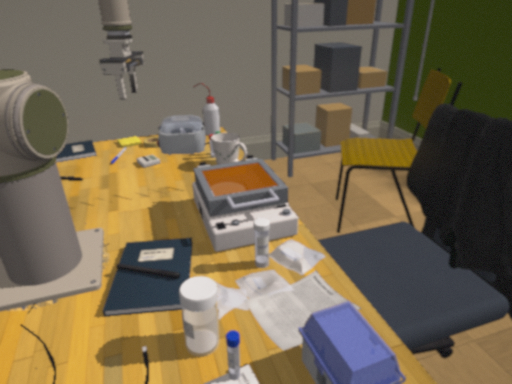

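The viewer is at about (235,210) in the scene view and its apron faces the lower right. The tube is at (299,245). The side view shows the handle at about (250,205).

```bash
cat > h.py <<'E'
import numpy as np,cv2
def world(c,u,v,d=None):
    d=c["depth"][int(v),int(u)] if d is None else d
    K=c["mtx"];p=np.array([(u-K[0,2])/K[0,0],(v-K[1,2])/K[1,1],1])*d
    return c["R"].T@(p-c["t"])
def plane(c,u,v,z):
    K=c["mtx"];r=c["R"].T@np.array([(u-K[0,2])/K[0,0],(v-K[1,2])/K[1,1],1]);o=-c["R"].T@c["t"]
    return o+r*(z-o[2])/r[2]
def cloud(c):
    K=c["mtx"];d=c["depth"];v,u=np.mgrid[:d.shape[0],:d.shape[1]]
    p=np.stack([(u-K[0,2])/K[0,0]*d,(v-K[1,2])/K[1,1]*d,d],-1)-c["t"]
    return p@c["R"]
def proj(c,X):
    p=c["R"]@np.asarray(X)+c["t"];return (c["mtx"]@(p/p[2]))[:2]
E
python3 - <<'E'
import numpy as np,cv2
from h import *
c=dict(np.load("scene0.npz"));P=cloud(c)
im=cv2.cvtColor(c["color"],cv2.COLOR_RGB2BGR)
a=cv2.resize(im[145:280,150:330],None,fx=4.4,fy=4.4,interpolation=cv2.INTER_CUBIC)
cv2.imwrite("pics/crop.png",a)
sub=np.zeros(P.shape[:2],bool);sub[150:275,150:310]=1
col=c["color"].astype(int);white=(col.min(-1)>150)&(np.ptp(col,-1)<40)
m=sub&white&(abs(P[...,2]-.055)<.004)
print(m.sum(),cv2.minAreaRect(P[m][:,:2].astype(np.float32)))
m2=sub&(P[...,2]>.02)&(P[...,2]<.16)&(c["depth"]>0)
m2[:, :]&=~((np.arange(512)[None]>288)&(np.arange(384)[:,None]>215))
print(m2.sum(),cv2.minAreaRect(P[m2][:,:2].astype(np.float32)))
orange=sub&(col[...,0]>col[...,2]+80)&(P[...,2]>.05)&(P[...,2]<.18)
q=P[orange];print(len(q),q.mean(0),np.percentile(q[:,2],[5,50,95]),cv2.minAreaRect(q[:,:2].astype(np.float32)))
E
```

```text
1208 ((0.4431931972503662, 0.04955495148897171), (0.19850151240825653, 0.25294262170791626), 0.07741845399141312)
9755 ((0.44327986240386963, 0.15440206229686737), (0.46742740273475647, 0.20369283854961395), 89.28240966796875)
2213 [0.44044174 0.06636558 0.1032504 ] [0.10200969 0.10327059 0.104507  ] ((0.43455299735069275, 0.08742601424455643), (0.18311049044132233, 0.17301598191261292), 89.69583892822266)
```

View pics/crop.png

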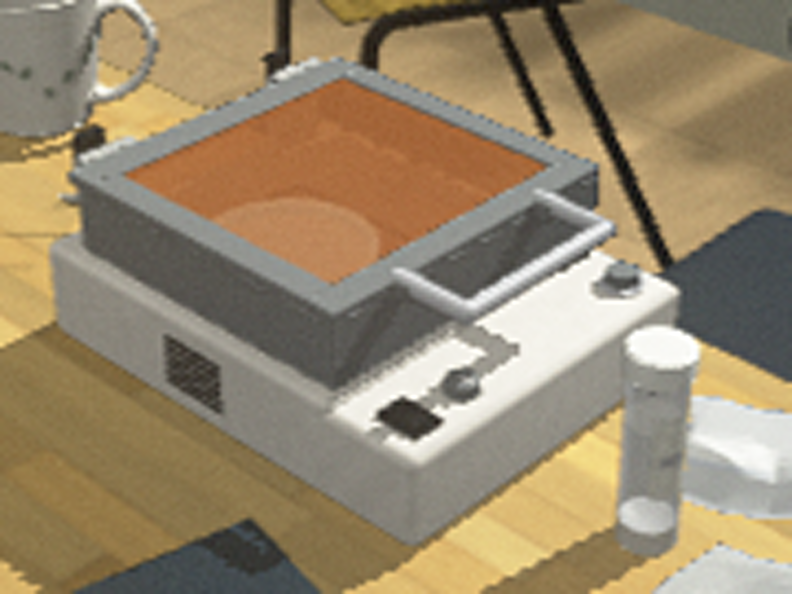

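The crop shows the button at crop (622,275), the handle bar from (465,305) to (610,232), and the rocker at (410,418). The hinge is on the upper-left side.

```bash
python3 - <<'E'
import numpy as np,cv2
from h import *
c=dict(np.load("scene0.npz"));P=cloud(c);d=dict(np.load("side0.npz"))
f=lambda x,y:(150+x/4.4-.4,145+y/4.4-.4)
for n,x,y,z in[("button",622,265,.064),("dimmer",462,378,.064),("rocker",410,418,.056),("bar near",466,304,.104),("bar far",605,232,.104),("frame near corner",333,308,.103),("frame right corner",597,170,.103),("frame left",75,172,.103),("apron near",410,462,.055),("apron right",678,292,.055),("tube top",664,345,.105),("white left",55,240,.058)]:
    print(n,plane(c,*f(x,y),z).round(4))
col=c["color"].astype(int)
# top frame: all points at z ~.1-.108 near
m=np.zeros(P.shape[:2],bool);m[150:275,150:310]=1
for lo,hi in[(.099,.107),(.0525,.0575)]:
    q=P[m&(P[...,2]>lo)&(P[...,2]<hi)&(P[...,0]<.6)&(P[...,0]>.3)]
    r=cv2.minAreaRect(q[:,:2].astype(np.float32));print(len(q),r,np.percentile(q,[.5,99.5],axis=0).round(4).tolist())
q=P[m&(abs(P[...,2]-.107)<.06)&(P[...,1]<-.085)&(P[...,1]>-.2)]
# handle: z>.09 in front of the cover edge
q=P[m&(P[...,2]>.09)&(P[...,2]<.115)&(P[...,1]<-.035)];print("bar",len(q),q.mean(0),np.percentile(q,[2,98],axis=0).round(4).tolist())
# tweezers behind viewer in scene?
E
```

```text
button [ 0.5235 -0.0519  0.064 ]
dimmer [ 0.3961 -0.0585  0.064 ]
rocker [ 0.3659 -0.0546  0.056 ]
bar near [ 0.3966 -0.0595  0.104 ]
bar far [ 0.4881 -0.0657  0.104 ]
frame near corner [ 0.3553 -0.0182  0.103 ]
frame right corner [ 0.5352 -0.0241  0.103 ]
frame left [0.3543 0.1633 0.103 ]
apron near [ 0.344  -0.0753  0.055 ]
apron right [ 0.5343 -0.0793  0.055 ]
tube top [ 0.4292 -0.1429  0.105 ]
white left [0.3501 0.1813 0.058 ]
4394 ((0.44173842668533325, 0.013700082898139954), (0.3416367471218109, 0.19258593022823334), 89.35429382324219) [[0.3477, -0.1527, 0.0993], [0.5358, 0.1804, 0.1068]]
1488 ((0.44225603342056274, 0.1114402711391449), (0.5351912379264832, 0.20173820853233337), 88.95675659179688) [[0.3424, -0.1538, 0.0525], [0.5393, 0.3717, 0.0574]]
bar 523 [ 0.43141955 -0.09531993  0.10248612] [[0.3887, -0.1567, 0.0923], [0.4932, -0.0373, 0.1069]]
```

Request:
drive_tool:
  moves: [26,0,0,0,0,0,-7,26,0,0,0,0,0,-7,26,0,0,0,0,0,-7,26,-17,-45,0,0,0,0,26,-17,-45,0,0,0,0,26,-17,-45,0,0,0,0,26,-17,-45,0,0,0,0,26,-17,-45,0,0,0,0]

```text
t: 0.9
tool_pos: [0.3032, 0.3306, 0.4042]
orientation: [-0.014, -3.141, 0.001]
force: [1.1, -0.6, 1.5]
opening: 0.0336
gripper_force: 0.0
```

Request:
drive_tool:
  moves: [26,-17,-45,0,0,0,0,26,-17,-45,0,0,0,0,26,-17,-45,0,0,0,0,26,-17,-45,0,0,0,0,26,-17,-45,0,0,0,0,26,-17,-45,0,0,0,0,26,-17,-45,0,0,0,0,26,0,0,0,0,0,0]

```text
t: 1.7
tool_pos: [0.42, 0.0114, 0.4044]
orientation: [-0.025, -3.141, 0.003]
force: [0.6, 0.7, 1.1]
opening: 0.0262
gripper_force: 0.0
```

```bash
python3 - <<'E'
from plant import robot
import cv2,numpy as np
c=robot.read_camera("wrist");np.savez("wrist1.npz",**c);print(c["mtx"],c["R"],c["t"],-c["R"].T@c["t"])
s=robot.read_state();print(s["t"],s["tool_pos"],s["orientation"])
cv2.imwrite("pics/w1.png",cv2.cvtColor(c["color"],cv2.COLOR_RGB2BGR))
E
```

```text
[[297.31863964   0.         252.79811956]
 [  0.         297.31863964 188.88481259]
 [  0.           0.           1.        ]] [[ 0.01483778  0.99988638 -0.00265878]
 [ 0.97105808 -0.01377594  0.23844587]
 [ 0.23838215 -0.00611984 -0.97115215]] [-0.01626167 -0.43525387  0.2889859 ] [0.35400899 0.01203234 0.38439053]
1.75 [0.41947479 0.01365424 0.40427275] [-2.36111539e-02 -3.14042764e+00  2.87468299e-04]
```

View pics/w1.png

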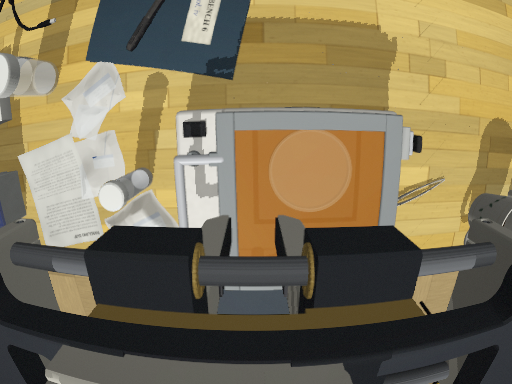

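The wrist view shows the handle bar down column 181 with its leg at row 160. The cover's near edge runs from (218,112) to (402,117), and the tweezers are at (420,190).

```bash
cat >> h.py <<'E'
def fish(c,u,v,z):
    K=c["mtx"];x=(u-K[0,2])/K[0,0];y=(v-K[1,2])/K[1,1];r=np.hypot(x,y)
    ray=np.array([x/r*np.sin(r),y/r*np.sin(r),np.cos(r)]);ray=c["R"].T@ray;o=-c["R"].T@c["t"]
    return o+ray*(z-o[2])/ray[2]
E
python3 - <<'E'
import numpy as np
from h import *
c=dict(np.load("wrist1.npz"))
for n,u,v,z in[("bar near",181,160,.103),("bar mid",182,190,.103),("bar far",183,220,.103),("frame fn",218,112,.103),("frame bn",402,117,.103),("frame fn2",218,200,.103),("case fn",178,113,.055),("case f2",178,150,.055),("tweez1",398,203,.003),("tweez2",444,180,.003),("tube cap",108,198,.103),("knob",418,143,.1)]:
    print(n,fish(c,u,v,z).round(4))
E
```

```text
bar near [ 0.3931 -0.0592  0.103 ]
bar mid [ 0.4232 -0.0602  0.103 ]
bar far [ 0.4549 -0.0617  0.103 ]
frame fn [ 0.3482 -0.0214  0.103 ]
frame bn [0.3497 0.1636 0.103 ]
frame fn2 [ 0.4339 -0.0243  0.103 ]
case fn [ 0.3462 -0.0725  0.055 ]
case f2 [ 0.3882 -0.0743  0.055 ]
tweez1 [0.4718 0.2205 0.003 ]
tweez2 [0.4378 0.3011 0.003 ]
tube cap [ 0.4309 -0.1449  0.103 ]
knob [0.3761 0.1867 0.1   ]
```

Request:
drive_tool:
  moves: [0,-34,-22,0,0,0,0,0,-34,-22,0,0,0,0,0,-35,-22,0,0,0,0,0,0,0,45,0,0,0,0,0,0,45,0,0,0,0,0,0,45,0,0,0,0,0,0,0,0,0,0]

```text
t: 2.45
tool_pos: [0.5181, -0.0486, 0.2625]
orientation: [-0.012, -3.129, -0.005]
force: [-1.4, 0.7, -0.6]
opening: 0.0004
gripper_force: 0.0
```

```bash
python3 - <<'E'
from plant import robot
import cv2,numpy as np
c=robot.read_camera("scene");d=robot.read_camera("side")
s=robot.read_state();print(s["t"],s["tool_pos"],s["orientation"],s["force"],s["opening"])
a=cv2.resize(c["color"][145:280,230:330],(400,540),interpolation=2);b=cv2.resize(d["color"][145:280,190:290],(400,540),interpolation=2)
cv2.imwrite("pics/b1.png",cv2.cvtColor(np.hstack([a,b]),cv2.COLOR_RGB2BGR))
E
```

```text
2.55 [ 0.52121581 -0.04949683  0.26977351] [-1.23998863e-02 -3.13920666e+00 -1.04195728e-03] [ 0.12374218 -0.55477735  0.35855936] 0.0003988673541482835
```

View pics/b1.png

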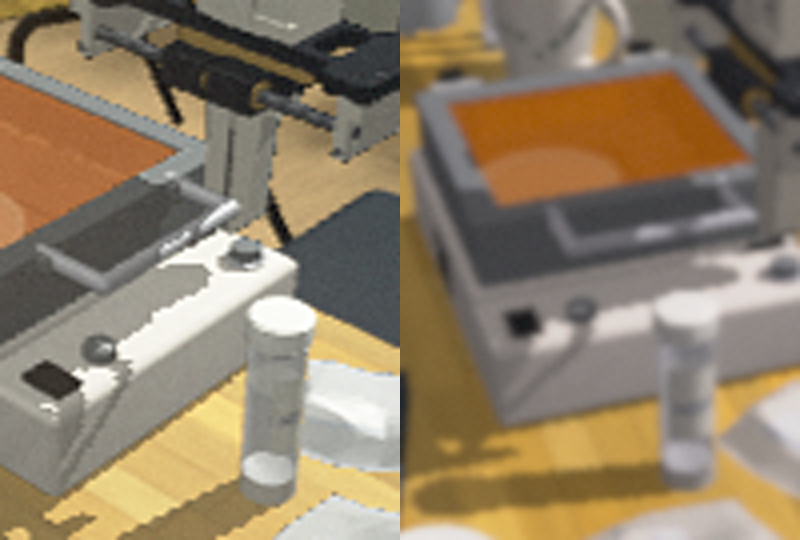

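The button in the scene crop is at (247,245), just under the fingertips at about (235,220). I'm about 3 mm short in y.

Request:
drive_tool:
  moves: [0,0,-4,8,0,0,0,0,0,0,8,0,0,0,0,0,0,4,0,0,0,0,0,0,2,0,0,0,0,0,0,2,0,0,0,0,0,0,0,0,0,0]

```text
t: 3.15
tool_pos: [0.5219, -0.0548, 0.2463]
orientation: [0.015, 3.14, -0.0]
force: [-0.2, -0.1, 3.6]
opening: 0.0003
gripper_force: 1.8
```

Request:
drive_tool:
  moves: [0,0,0,1,0,0,0,0,0,0,1,0,0,0,0,0,0,0,0,0,0]

```text
t: 3.45
tool_pos: [0.5219, -0.0548, 0.2444]
orientation: [0.015, 3.14, -0.0]
force: [-0.6, -0.5, 6.1]
opening: 0.0004
gripper_force: 2.7
```

Request:
drive_tool:
  moves: [0,0,0,1,0,0,0,0,0,0,1,0,0,0,0,0,0,0,0,0,0]

```text
t: 3.75
tool_pos: [0.522, -0.0548, 0.2441]
orientation: [0.014, 3.14, -0.001]
force: [-7.7, 0.8, 20.7]
opening: 0.0005
gripper_force: 10.8
```

Request:
drive_tool:
  moves: [0,0,0,-20,0,0,0,0,0,0,-40,0,0,0,26,0,0,-40,0,0,0,26,40,-3,0,0,0,0.8,26,39,-4,0,0,0,0,26,0,0,30,0,0,0,26,0,0,0,0,0,0]

```text
t: 4.45
tool_pos: [0.4403, -0.0601, 0.3088]
orientation: [-0.037, -3.137, -0.002]
force: [-0.8, 0.2, -1.1]
opening: 0.0258
gripper_force: 0.0
```

```bash
python3 - <<'E'
from plant import robot
import cv2,numpy as np
from h import *
c=robot.read_camera("scene");d=robot.read_camera("side");w=robot.read_camera("wrist");np.savez("w2.npz",**w)
s=robot.read_state();print(s["t"],s["tool_pos"],s["orientation"],s["force"],s["opening"])
a=cv2.resize(c["color"][145:280,230:330],(400,540),interpolation=2);b=cv2.resize(d["color"][145:280,190:290],(400,540),interpolation=2)
a=np.hstack([a,b]); print(a.shape)
cv2.imwrite("pics/b2.png",cv2.cvtColor(a,cv2.COLOR_RGB2BGR))
cv2.imwrite("pics/w2.png",cv2.cvtColor(w["color"],cv2.COLOR_RGB2BGR))
E
```

```text
4.6 [ 0.44270272 -0.06039039  0.31192717] [-3.63474857e-02 -3.14039072e+00 -4.20435335e-04] [0.24834905 0.70349356 0.22070885] 0.02592914731158318
(540, 800, 3)
```

View pics/w2.png

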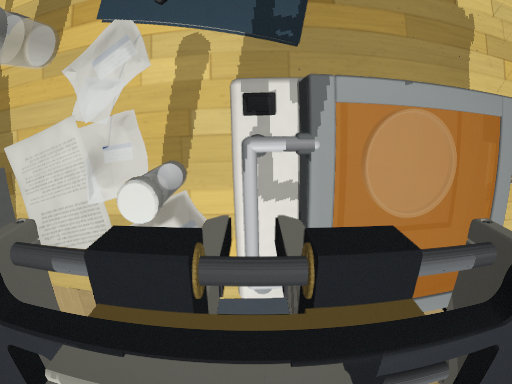

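The bar (column 250) lies midway between the fingers (215 to 290), so I'll descend and pinch.

Request:
drive_tool:
  grip_force: 15
  moves: [26,0,0,20,0,0,0,26,0,0,22,0,0,0,26,0,0,0,0,0,0,0,0,0,0,0,0,0,0,0,0,0,0,0,0,0,0,0,0,0,0,0]

```text
t: 5.2
tool_pos: [0.4432, -0.0611, 0.2712]
orientation: [0.036, 3.139, -0.004]
force: [1.1, -3.8, 0.0]
opening: 0.0096
gripper_force: 15.0
```

Request:
drive_tool:
  moves: [0,0,0,-10,0,0,0,0,0,1,-13,0,0,0,0,0,0,0,0,0,0]

```text
t: 5.5
tool_pos: [0.4431, -0.0598, 0.2951]
orientation: [0.036, 3.139, -0.003]
force: [1.1, -4.8, -2.0]
opening: 0.0092
gripper_force: 15.0
```

Request:
drive_tool:
  moves: [0,0,3.4,-22.7,0,0,0,0,0,5.7,-22.3,0,0,0,0,0,7.9,-21.6,0,0,0,0,0,10,-20.7,0,0,0,0,0,12,-19.6,0,0,0,0,0,13.9,-18.3,0,0,0,0,0,15.7,-16.8,0,0,0,0,0,0,0,0,0,0]

```text
t: 6.3
tool_pos: [0.4437, 0.0094, 0.438]
orientation: [0.036, 3.14, -0.004]
force: [-9.9, -11.0, 8.2]
opening: 0.0093
gripper_force: 15.0
```

Request:
drive_tool:
  moves: [0,0.3,15.3,-17.2,0,0,0,0,0.3,17.7,-14.9,0,0,0,0,0.3,19.4,-12.9,0,0,0,0,0.3,20.5,-10.4,0,0,0,0,0.4,21.4,-8.3,0,0,0,0,0.4,22.1,-6.1,0,0,0,0,0.4,22.6,-3.9,0,0,0,0,0,0,0,0,0,0]

```text
t: 7.1
tool_pos: [0.4443, 0.1504, 0.5057]
orientation: [-0.032, -3.136, -0.001]
force: [-0.8, 1.1, -13.1]
opening: 0.0095
gripper_force: 15.0
```

Request:
drive_tool:
  moves: [0,0.4,23,3,0,0,0,0,0.4,23,4.5,0,0,0,0,0.4,22.6,6,0,0,0,0,0.4,22.1,6.5,0,0,0,0,0.4,21,8.5,0,0,0,0,0,10,4.5,0,0,0,0,0,0,0,0,0,0]

```text
t: 7.8
tool_pos: [0.4451, 0.2721, 0.4779]
orientation: [0.031, 3.139, 0.009]
force: [-6.4, 7.6, 10.3]
opening: 0.0096
gripper_force: 15.0
```

Request:
drive_tool:
  moves: [0,0,8,2,0,0,0,0,0,5,2,0,0,0,0,0,0,0,0,0,0]

```text
t: 8.1
tool_pos: [0.4456, 0.2835, 0.472]
orientation: [-0.034, -3.141, -0.003]
force: [-5.6, 2.5, 2.0]
opening: 0.0091
gripper_force: 15.0
```

```bash
python3 - <<'E'
from plant import robot
import cv2,numpy as np
c=robot.read_camera("scene");d=robot.read_camera("side");np.savez("scene3.npz",**c);np.savez("side3.npz",**d)
s=robot.read_state();print(s["t"],s["tool_pos"],s["force"],s["opening"])
a=cv2.resize(c["color"][70:270,140:310],None,fx=2.35,fy=2.35,interpolation=2);b=cv2.resize(d["color"][70:270,140:310],None,fx=2.35,fy=2.35,interpolation=2)
cv2.imwrite("pics/b3.png",cv2.cvtColor(np.hstack([a,b]),cv2.COLOR_RGB2BGR))
E
```

```text
8.2 [0.44557236 0.2832327  0.47223506] [-5.59672964  1.84318872  2.940977  ] 0.009651913656571766
```

View pics/b3.png

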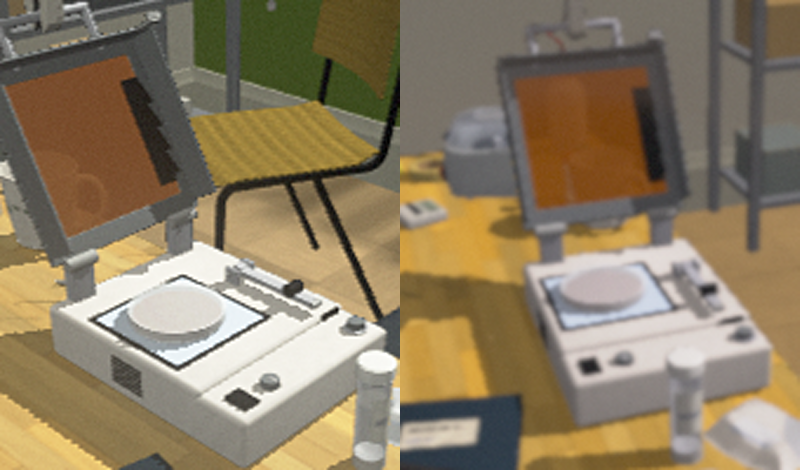

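The cover is right back. The stay lies on the deck with its black stud at scene crop (293,287) and side crop (310,290). I'll let go of the handle now.

Request:
drive_tool:
  moves: [0,0,3,2,0,0,0,26,0,-2,0,0,0,0,26,0,0,0,0,0,0,26,0,0,-25,0,0,0,26,0,0,-40,0,0,0,26,0,0,0,0,0,0]

```text
t: 8.8
tool_pos: [0.4464, 0.2836, 0.5409]
orientation: [0.037, 3.133, 0.007]
force: [0.5, 1.2, 1.6]
opening: 0.0256
gripper_force: 0.0
```

```bash
cat >> h.py <<'E'
def tri(c,uv,d,uw):
    A=[];b=[]
    for k,(u,v) in((c,uv),(d,uw)):
        P=k["mtx"]@np.c_[k["R"],k["t"]]
        for s,i in((u,0),(v,1)):
            r=s*P[2]-P[i];A.append(r[:3]);b.append(-r[3])
    return np.linalg.lstsq(np.array(A),np.array(b),rcond=None)[0]
E
python3 - <<'E'
from plant import robot
import numpy as np
from h import *
s=robot.read_state();print(s["t"],s["tool_pos"],s["q"].round(3),s["opening"])
c=dict(np.load("scene3.npz"));d=dict(np.load("side3.npz"))
uv=[]
for k,(u0,v0) in((c,(264.7,192)),(d,(272,193.4))):
    g=k["color"].max(-1);m=np.zeros(g.shape,np.uint8);u0=int(u0);v0=int(v0);m[v0-7:v0+8,u0-7:u0+8]=g[v0-7:v0+8,u0-7:u0+8]<80
    n,l,st,ce=cv2.connectedComponentsWithStats(m);i=1+st[1:,4].argmax();uv.append(ce[i]);print(st[i],ce[i],plane(k,*ce[i],.076))
print("tri",tri(c,uv[0],d,uv[1]))
# cover angle from amber points, viewer edges
P=cloud(c);col=c["color"].astype(int);m=(col[...,0]>col[...,2]+70)&(P[...,2]>.12)&(P[...,2]<.28)&(abs(P[...,0]-.445)<.08)&(P[...,1]>.1)&(P[...,1]<.35)
q=P[m];f=np.polyfit(q[:,2],q[:,1],1);print(len(q),"cover lean deg",np.degrees(np.arctan(f[0])),"y at z=.1",np.polyval(f,.1))
n=np.linalg.svd(q-q.mean(0))[2][2] if len(q)<6000 else 0;print(n)
E
```

```text
8.8 [0.44643944 0.28355091 0.54087771] [ 0.469 -0.082  1.459 -0.     1.755 -1.078] 0.025599714892986323
[261 189   8   7  39] [264.41025641 191.97435897] [0.51027667 0.01425962 0.076     ]
[268 192   6   4  18] [270.27777778 193.05555556] [0.50864306 0.0138175  0.076     ]
tri [0.5082459  0.01254865 0.07713163]
3022 cover lean deg 29.561366057015324 y at z=.1 0.169098042014051
[-0.001981    0.86957792 -0.49379177]
```

Request:
drive_tool:
  moves: [28,-10,-38,0,0,0,0,28,-10,-38,0,0,0,0,28,-10,-38,0,0,0,0,28,-10,-38,0,0,0,0,28,-10,-38,0,0,0,0,28,-10,-39,0,0,0,0,28,-10,-39,0,0,0,0,28,0,0,20,0,0,8.1]

```text
t: 9.6
tool_pos: [0.5106, 0.0098, 0.5166]
orientation: [0.263, 3.125, -0.003]
force: [-0.2, 0.1, -0.1]
opening: 0.0274
gripper_force: 0.0
```

Request:
drive_tool:
  moves: [28,0,0,20,0,0,8.1,28,0,0,20,0,0,8.1,28,0,0,20,0,0,8.1,28,0,0,20,0,0,8.1,28,0,0,20,0,0,8.1,28,0,0,20,0,0,8.1,28,0,0,20,0,0,8.1,28,0,0,0,0,0,8.1]

```text
t: 10.4
tool_pos: [0.5087, 0.0139, 0.3707]
orientation: [-1.901, -2.496, 0.005]
force: [-0.5, 0.5, 0.2]
opening: 0.0283
gripper_force: 0.0
```

Request:
drive_tool:
  moves: [28,0,0,0,0,0,8.1,28,0,0,0,0,0,8.1,28,0,0,0,0,0,0]

```text
t: 10.7
tool_pos: [0.5097, 0.014, 0.3742]
orientation: [2.233, 2.21, -0.0]
force: [0.2, 0.5, -0.0]
opening: 0.0282
gripper_force: 0.0
```

```bash
python3 - <<'E'
from plant import robot
import cv2,numpy as np
w=robot.read_camera("wrist");np.savez("w4.npz",**w)
s=robot.read_state();print(s["t"],s["tool_pos"],s["orientation"],s["q"].round(3),s["opening"])
cv2.imwrite("pics/w4.png",cv2.cvtColor(w["color"],cv2.COLOR_RGB2BGR))
E
```

```text
10.75 [0.50974811 0.01400268 0.3743258 ] [2.22661864e+00 2.21576112e+00 4.58489879e-05] [-0.073 -0.099  1.776 -0.     1.465 -0.068] 0.02817933487330175
```

View pics/w4.png

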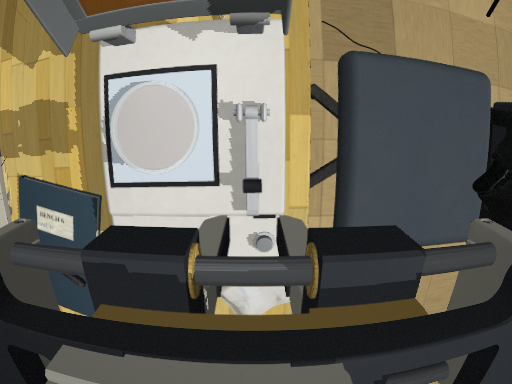

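The wrist view shows the stud at (252,185), the stay pivot at about (252,112) and the nose at about (253,213).

```bash
python3 - <<'E'
import numpy as np
from h import *
c=dict(np.load("wrist1.npz"));c=dict(np.load("w4.npz"))
for n,u,v,z in[("stud",252.5,185,.083),("pivot",252,112,.075),("barL",245.5,150,.076),("barR",258,150,.076),("bar low",253,213,.076),("case right top",284,30,.06),("case right low",284,205,.06),("button",264,240,.064)]: print(n,fish(c,u,v,z).round(4))
E
```

```text
stud [0.5093 0.016  0.083 ]
pivot [0.5095 0.0838 0.075 ]
barL [0.503  0.0482 0.076 ]
barR [0.5148 0.0481 0.076 ]
bar low [ 0.5095 -0.014   0.076 ]
case right top [0.5418 0.168  0.06  ]
case right low [ 0.5417 -0.011   0.06  ]
button [ 0.5209 -0.0485  0.064 ]
```

Request:
drive_tool:
  grip_force: 10
  moves: [28,0.5,0,45,0,0,0,28,0,0,45,0,0,0,28,0,0,24,0,0,0,28,0,0,8,0,0,0,28,0,0,1,0,0,0,0,0,0,0,0,0,0,0,0,0,0,0,0,0,0,0,0,0,0,0,0]

```text
t: 11.55
tool_pos: [0.5095, 0.0148, 0.253]
orientation: [-2.228, -2.214, 0.002]
force: [-8.4, -0.2, 5.4]
opening: 0.0178
gripper_force: 10.0
```

Request:
drive_tool:
  moves: [0,1.8,0,-10.9,0,0,0,0,3.5,0,-10.4,0,0,0,0,5.1,0,-9.8,0,0,0,0,6.5,0,-8.9,0,0,0,0,7.8,0,-7.7,0,0,0,0,9,0,-6.5,0,0,0,0,0,0,0,0,0,0]

```text
t: 12.25
tool_pos: [0.5095, 0.0494, 0.3078]
orientation: [-2.228, -2.214, 0.001]
force: [-10.2, -2.3, 2.9]
opening: 0.0176
gripper_force: 10.0
```

Request:
drive_tool:
  moves: [0,9.9,0,-4.9,0,0,0,0,10.5,0,-3.3,0,0,0,0,10.9,0,-1.7,0,0,0,0,11,0,0.1,0,0,0,0,10.9,0,1.8,0,0,0,0,10.4,0,3.5,0,0,0,0,0,0,0,0,0,0]

```text
t: 12.95
tool_pos: [0.5097, 0.1138, 0.3116]
orientation: [-2.226, -2.213, 0.0]
force: [-12.2, 2.8, 5.3]
opening: 0.0175
gripper_force: 10.0
```

```bash
python3 - <<'E'
from plant import robot
import cv2,numpy as np
c=robot.read_camera("scene");d=robot.read_camera("side");np.savez("scene5.npz",**c);np.savez("side5.npz",**d)
s=robot.read_state();print(s["t"],s["tool_pos"],s["force"],s["opening"])
a=cv2.resize(c["color"][120:220,220:320],(400,400),interpolation=2);b=cv2.resize(d["color"][120:220,220:320],(400,400),interpolation=2)
cv2.imwrite("pics/b5.png",cv2.cvtColor(np.hstack([a,b]),cv2.COLOR_RGB2BGR))
E
```

```text
13.05 [0.50971111 0.11331882 0.31184548] [-11.51027354   2.12900528   4.54947383] 0.017669991596362497
```

View pics/b5.png

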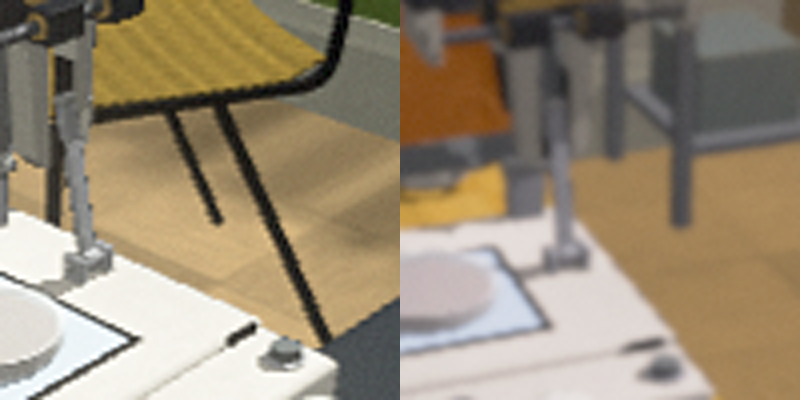

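The stay is upright, with its bar in the scene crop running from (85,250) up to about (70,100) between the pads. I'll release it and measure its lean.

Request:
drive_tool:
  moves: [28,0,0,0,0,0,0,28,0,0,0,0,0,0,28,0,0,-20,0,0,0,28,0,0,-40,0,0,0,28,0,0,-45,0,0,0,28,0,0,-45,0,0,0,28,0,0,0,0,0,0]

```text
t: 13.75
tool_pos: [0.5117, 0.1123, 0.4699]
orientation: [2.223, 2.207, 0.019]
force: [-0.1, 0.3, -0.1]
opening: 0.0279
gripper_force: 0.0
```

```bash
python3 - <<'E'
from plant import robot
import cv2,numpy as np
c=robot.read_camera("scene");d=robot.read_camera("side");np.savez("scene6.npz",**c);np.savez("side6.npz",**d)
s=robot.read_state();print(s["t"],s["tool_pos"],s["force"],s["opening"])
from h import *
for al in(100,104,108,112):
    a=np.radians(al);p=np.array([.5095,.0845-.098*np.cos(a),.07+.098*np.sin(a)]);st=np.array([.5095,.0845-.07*np.cos(a)+.006*np.sin(a),.07+.07*np.sin(a)+.006*np.cos(a)])
    print(al,proj(c,p).round(1),proj(d,p).round(1),"stud",proj(c,st).round(1),proj(d,st).round(1))
a=cv2.resize(c["color"][130:200,220:270],(400,560),interpolation=2);b=cv2.resize(d["color"][130:200,240:290],(400,560),interpolation=2)
cv2.imwrite("pics/b6.png",cv2.cvtColor(np.hstack([a,b]),cv2.COLOR_RGB2BGR))
E
```

```text
13.85 [0.51097969 0.11219693 0.46313515] [ 0.20072513 -0.37399943  0.17601283] 0.027867594857767235
100 [236.2 144.3] [258.4 145.8] stud [235.9 155.7] [258.4 156.3]
104 [234.  144.1] [257.5 145.5] stud [234.5 155.7] [257.8 156.1]
108 [232.  144.1] [256.7 145.3] stud [233.1 155.8] [257.3 156.1]
112 [230.  144.2] [255.9 145.4] stud [231.7 156. ] [256.7 156.2]
```

View pics/b6.png

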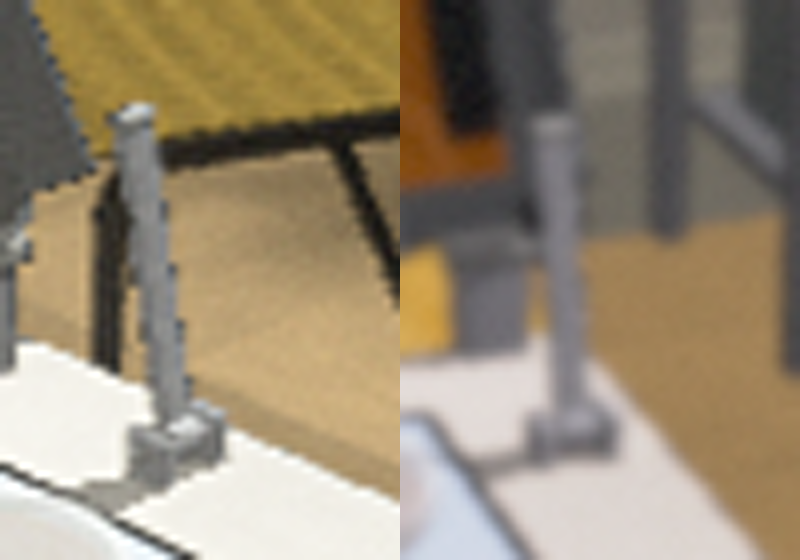

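The nose is at scene crop (135,115) and side crop (155,125), and the pivot is near scene crop (178,440) and side crop (172,432). I'll check the lean against the pivot.

```bash
python3 - <<'E'
import numpy as np
from h import *
c=dict(np.load("scene6.npz"));d=dict(np.load("side6.npz"));c3=dict(np.load("scene3.npz"))
piv=[.5095,.0845,.07];print("piv model",proj(c,piv),proj(d,piv))
print("stud flat model",proj(c,[.5095,.0145,.076]),proj(d,[.5095,.0145,.076]),"seen 264.4,192.0 / 270.3,193.05")
n=tri(c,(236.5,144),d,(259.0,145.3));p=tri(c,(242,184.6),d,(261.2,183.6));print("nose",n,"piv",p,n-p)
# bar centreline from depth points, scene and wrist independent
for k in(c,d):
    P=cloud(k);m=(abs(P[...,0]-.5095)<.016)&(P[...,2]>.085)&(P[...,2]<.175)&(P[...,1]>.06)&(P[...,1]<.135)
    q=P[m];f=np.polyfit(q[:,2],q[:,1],1)
    r=abs(q[:,1]-np.polyval(f,q[:,2]));q=q[r<.006];f=np.polyfit(q[:,2],q[:,1],1)
    print(len(q),"alpha",90+np.degrees(np.arctan(f[0])),"y@.07,.165",np.polyval(f,[.07,.165]),q[:,2].min(),q[:,2].max(),q[:,0].mean())
    for z in np.arange(.085,.175,.015):
        w=q[abs(q[:,2]-z)<.0075];print(round(z,3),len(w),w.mean(0).round(4) if len(w) else "")
E
```

```text
piv model [241.59074408 184.12668303] [261.02975585 183.04581035]
stud flat model [264.10556115 192.06205809] [270.50962227 192.87422757] seen 264.4,192.0 / 270.3,193.05
nose [0.5112142  0.10207484 0.16704531] piv [0.50951588 0.08317903 0.06911699] [0.00169833 0.01889581 0.09792831]
204 alpha 100.65541675312248 y@.07,.165 [0.08277623 0.10065012] 0.08518603094954434 0.16946103237151933 0.5069453085972204
0.085 14 [0.5072 0.0872 0.0883]
0.1 33 [0.5074 0.0881 0.0998]
0.115 36 [0.5068 0.0911 0.1154]
0.13 35 [0.5065 0.094  0.1308]
0.145 41 [0.5066 0.0974 0.1443]
0.16 36 [0.5072 0.0993 0.1599]
178 alpha 100.2153879464004 y@.07,.165 [0.08229422 0.09941375] 0.08512322776277567 0.17054440209435637 0.5081645278845534
0.085 16 [0.5075 0.0862 0.0889]
0.1 27 [0.5082 0.0878 0.1003]
0.115 26 [0.5093 0.0896 0.1146]
0.13 34 [0.5075 0.093  0.13  ]
0.145 36 [0.5084 0.0958 0.1438]
0.16 33 [0.508  0.0987 0.1599]
```

Its lean is about 100.5°, because the stud crept in the pads. I'll nudge the bar back about 7° with closed fingertips from the front.

Request:
drive_tool:
  moves: [0,-42,-1,0,0,0,0,0,0,0,0,0,0,0,0,0,0,42,0,0,0,0,0,0,42,0,0,0,0,0,0,43,0,0,0,0,0,0,0,0,0,0]

```text
t: 14.45
tool_pos: [0.5061, 0.0702, 0.3253]
orientation: [-2.224, -2.206, 0.015]
force: [-0.7, -0.5, -0.5]
opening: 0.0009
gripper_force: 0.0
```

Request:
drive_tool:
  moves: [0,10,0,0,0,0,0,0,9,0,0,0,0,0,0,5,0,0,0,0,0,0,5,0,0,0,0,0,0,0,0,0,0,0,0]

```text
t: 14.95
tool_pos: [0.5098, 0.1, 0.3345]
orientation: [2.228, 2.213, 0.003]
force: [0.4, 0.7, 0.0]
opening: 0.0005
gripper_force: 0.0
```

```bash
cat > stay.py <<'E'
from plant import robot
from h import *
s=robot.read_state();print(s["t"],s["tool_pos"],s["force"],s["opening"])
for n in("scene","side"):
    k=robot.read_camera(n);np.savez(n+"7.npz",**k)
    P=cloud(k);m=(abs(P[...,0]-.5095)<.014)&(P[...,2]>.085)&(P[...,2]<.147)&(P[...,1]>.075)&(P[...,1]<.14)
    q=P[m]
    for _ in range(3):
        f=np.polyfit(q[:,2],q[:,1],1);q=q[abs(q[:,1]-np.polyval(f,q[:,2]))<.005]
    print(n,len(q),"alpha",90+np.degrees(np.arctan(f[0])),"y@.07,.145",np.polyval(f,[.07,.145]),"by pivot",90+np.degrees(np.arctan((np.polyval(f,.145)-.0825)/.075)))
E
python3 stay.py
```

```text
14.95 [0.50977511 0.10004881 0.33445994] [0.37668756 0.74198704 0.03445938] 0.0004616453709651335
scene 144 alpha 110.12934374605967 y@.07,.145 [0.08236572 0.10985538] by pivot 110.03885722866426
side 122 alpha 111.56867287683819 y@.07,.145 [0.08064775 0.11029492] by pivot 110.33465261762554
```

Request:
drive_tool:
  moves: [0,-10,0,0,0,0,0,0,-20,0,-20,0,0,0,0,0,0,-45,0,0,0,0,0,0,-45,0,0,0,0,0,0,-45,0,0,0,0,0,0,0,0,0,0]

```text
t: 15.65
tool_pos: [0.5098, 0.0682, 0.4962]
orientation: [2.225, 2.206, 0.014]
force: [0.5, 0.5, 0.7]
opening: 0.0005
gripper_force: 0.0
```

```bash
sed -i 's/<.147/<.17/' stay.py; python3 stay.py; python3 -c "
from plant import robot
s=robot.read_state();print(s['orientation'],s['q'])"
```

```text
15.65 [0.5098368  0.06820778 0.49616939] [0.52811686 0.49792497 0.74860763] 0.0004676848973587667
scene 192 alpha 109.85508516738956 y@.07,.145 [0.08255864 0.10964178] by pivot 109.89470667875902
side 170 alpha 109.57858542966358 y@.07,.145 [0.08205731 0.10873203] by pivot 109.27781205288397
[2.22902449 2.21061198 0.00336806] [ 3.36731274e-02 -1.24983297e-01  1.59091961e+00 -2.04584699e-04
  1.67254169e+00  4.19465893e-02]
```

Request:
drive_tool:
  moves: [26,0,0,-15,0,0,-8.2,26,0,0,-15,0,0,-8.2,26,0,0,-15,0,0,-8.2,26,0,0,0,0,0,-8.2,26,0,0,0,0,0,-8.2,26,0,0,0,0,0,-8.2,26,0,0,0,0,0,-8.2,26,0,0,0,0,0,-8.2]

```text
t: 16.55
tool_pos: [0.5091, 0.0687, 0.5306]
orientation: [-0.666, -3.066, 0.002]
force: [-0.2, -0.5, -0.7]
opening: 0.0258
gripper_force: 0.0
```

Request:
drive_tool:
  moves: [26,0,0,0,0,0,-8.2,26,0,0,0,0,0,-8.2,26,0,0,0,0,0,-8.4,26,13,43,0,0,0,0,26,13,43,0,0,0,0,26,13,43,0,0,0,0,26,13,43,0,0,0,0,26,13,43,0,0,0,0]

```text
t: 17.35
tool_pos: [0.4436, 0.2853, 0.5308]
orientation: [-0.002, -3.139, 0.003]
force: [0.3, -0.3, -0.1]
opening: 0.0259
gripper_force: 0.0
```

Request:
drive_tool:
  moves: [26,0,0,0,0,0,0,26,0,0,0,0,0,0]

```text
t: 17.55
tool_pos: [0.444, 0.2846, 0.531]
orientation: [0.003, -3.139, 0.003]
force: [0.4, -0.2, -0.2]
opening: 0.0257
gripper_force: 0.0
```

```bash
python3 - <<'E'
from plant import robot
from h import *
s=robot.read_state();print(s["t"],s["tool_pos"],s["orientation"],s["opening"])
w=robot.read_camera("wrist");np.savez("w8.npz",**w)
P=None
cv2.imwrite("pics/w8.png",cv2.cvtColor(w["color"],cv2.COLOR_RGB2BGR))
E
```

```text
17.55 [0.44400585 0.28463542 0.53102881] [ 2.77143224e-03 -3.13872773e+00  3.05649831e-03] 0.025718665427696203
```

View pics/w8.png

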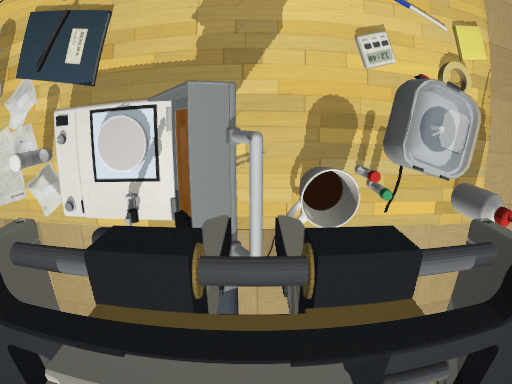

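The bar (column 257) is between the fingers, about 2 mm off centre.

Request:
drive_tool:
  grip_force: 12
  moves: [26,0,2,30,0,0,0,26,0,0,32,0,0,0,26,0,0,0,0,0,0,0,0,0,0,0,0,0,0,0,0,0,0,0,0,0,0,0,0,0,0,0]

```text
t: 18.2
tool_pos: [0.4448, 0.286, 0.4733]
orientation: [0.002, 3.139, 0.002]
force: [1.3, 0.1, 2.4]
opening: 0.0095
gripper_force: 12.0
```

Request:
drive_tool:
  moves: [0,0,-10,-5.5,0,0,0,0,0,-10.4,-5.1,0,0,0,0,0,-21.3,-8.5,0,0,0,0,0,-22.1,-6.3,0,0,0,0,0,-22.6,-4.1,0,0,0,0,0,-22.9,-1.8,0,0,0,0,0,0,0,0,0,0]

```text
t: 18.9
tool_pos: [0.4442, 0.1746, 0.5045]
orientation: [0.005, 3.139, -0.001]
force: [-1.6, 1.0, 6.9]
opening: 0.0091
gripper_force: 12.0
```

Request:
drive_tool:
  moves: [0,0,-23,0.5,0,0,0,0,0,-22.8,2.8,0,0,0,0,0,-22.4,5,0,0,0,0,0,-21.8,7.3,0,0,0,0,0,0,0,0,0,0]

```text
t: 19.4
tool_pos: [0.4441, 0.0847, 0.4872]
orientation: [0.006, 3.141, -0.003]
force: [0.5, -4.0, 4.2]
opening: 0.0094
gripper_force: 12.0
```

Request:
drive_tool:
  moves: [0,0,-10.7,4.3,0,0,0,0,0,-10.3,5.1,0,0,0,0,0,0,0,0,0,0]

```text
t: 19.7
tool_pos: [0.4442, 0.0645, 0.4777]
orientation: [0.002, 3.141, -0.003]
force: [0.2, -4.0, 6.3]
opening: 0.0094
gripper_force: 12.0
```

```bash
cat > look.py <<'E'
import sys
from plant import robot
from h import *
s=robot.read_state();print(s["t"],s["tool_pos"],s["force"])
o=[]
for n in("scene","side"):
    k=robot.read_camera(n);np.savez(n+"9.npz",**k);P=cloud(k);col=k["color"].astype(int)
    m=(col[...,0]>col[...,2]+60)&(P[...,2]>.12)&(P[...,2]<.3)&(abs(P[...,0]-.43)<.06)&(P[...,1]>.02)&(P[...,1]<.17)
    q=P[m]
    if len(q)>50:
        n_=np.linalg.svd(q-q.mean(0),full_matrices=False)[2][2];n_*=np.sign(n_[2]);print(n,len(q),"theta",np.arctan2(-n_[1],n_[2]))
    o.append(cv2.resize(k["color"][110:220,200:310],(400,400),interpolation=2))
cv2.imwrite(sys.argv[1],cv2.cvtColor(np.hstack(o),cv2.COLOR_RGB2BGR))
E
python3 look.py pics/l1.png
```

```text
19.7 [0.4442061  0.06448523 0.47765124] [ 0.22946831 -4.0100774   6.28897169]
```

Request:
drive_tool:
  moves: [0,0,-4.3,1.7,0,0,0,0,0,-4.3,1.7,0,0,0,0,0,0,0,0,0,0]

```text
t: 20.1
tool_pos: [0.4443, 0.0567, 0.4737]
orientation: [0.001, 3.142, -0.001]
force: [0.6, -1.8, 2.7]
opening: 0.0097
gripper_force: 12.0
```

Request:
drive_tool:
  moves: [0,0,-4,2.3,0,0,0,0,0,-4,2.4,0,0,0,0,0,0,0,0,0,0]

```text
t: 20.4
tool_pos: [0.4443, 0.0488, 0.4689]
orientation: [-0.002, -3.142, 0.0]
force: [3.1, -2.6, 2.4]
opening: 0.0094
gripper_force: 12.0
```

Request:
drive_tool:
  moves: [0,0,-3.9,2.5,0,0,0,0,0,0,0,0,0,0]

```text
t: 20.6
tool_pos: [0.4443, 0.0451, 0.4665]
orientation: [0.001, 3.142, -0.0]
force: [2.9, -2.3, 0.8]
opening: 0.0091
gripper_force: 12.0
```

Request:
drive_tool:
  moves: [0,0,-3.9,2.5,0,0,0,0,0,0,0,0,0,0]

```text
t: 20.8
tool_pos: [0.4442, 0.0412, 0.464]
orientation: [-0.001, -3.142, 0.0]
force: [4.0, -1.4, -1.2]
opening: 0.0095
gripper_force: 12.0
```

```bash
sed -i 's/+60)/+40)/' look.py; python3 look.py pics/l2.png
```

```text
20.8 [0.44424286 0.04119375 0.4639612 ] [ 3.97183287 -1.44066606 -1.21258195]
side 1114 theta -0.9749656070610137
```

View pics/l2.png

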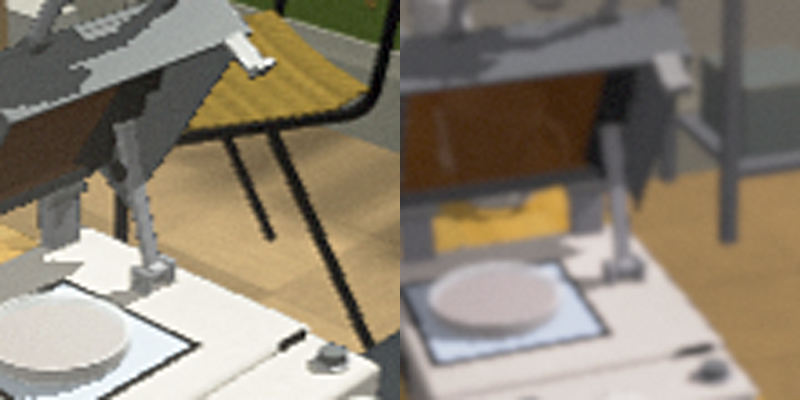

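The cover is at about 0.975 rad and the nose is at the rack, at scene crop (122,125). I've now viewed 12 pictures, which is over the limit of 10, so from here I'll use numbers only.

Request:
drive_tool:
  moves: [0,0,-2.9,2,0,0,0,0,0,0,0,0,0,0]

```text
t: 21.1
tool_pos: [0.4442, 0.0384, 0.4621]
orientation: [-0.001, -3.142, 0.0]
force: [3.7, -0.7, -0.4]
opening: 0.0096
gripper_force: 12.0
```

Request:
drive_tool:
  moves: [0,0,-2.8,2,0,0,0,0,0,0,0,0,0,0]

```text
t: 21.3
tool_pos: [0.4441, 0.0355, 0.46]
orientation: [-0.001, -3.141, 0.0]
force: [3.7, -0.7, -0.3]
opening: 0.0094
gripper_force: 12.0
```

Request:
drive_tool:
  moves: [0,0,-2.8,2,0,0,0,0,0,0,0,0,0,0]

```text
t: 21.5
tool_pos: [0.4441, 0.0327, 0.458]
orientation: [-0.001, -3.141, 0.0]
force: [4.0, -0.9, -1.4]
opening: 0.0096
gripper_force: 12.0
```

Request:
drive_tool:
  moves: [0,0,-1.6,1.2,0,0,0,0,0,0,0,0,0,0]

```text
t: 21.7
tool_pos: [0.4441, 0.0312, 0.4569]
orientation: [-0.001, -3.141, 0.0]
force: [3.0, -1.5, 0.1]
opening: 0.0093
gripper_force: 12.0
```

Request:
drive_tool:
  moves: [0,0,-1.6,1.2,0,0,0,0,0,0,0,0,0,0]

```text
t: 21.9
tool_pos: [0.4441, 0.0297, 0.4558]
orientation: [-0.001, -3.141, -0.0]
force: [2.6, -0.6, -0.9]
opening: 0.0094
gripper_force: 12.0
```

Request:
drive_tool:
  moves: [0,0,-1.6,1.2,0,0,0,0,0,0,0,0,0,0]

```text
t: 22.1
tool_pos: [0.4441, 0.0284, 0.4549]
orientation: [-0.0, -3.142, -0.001]
force: [0.4, 3.2, 2.6]
opening: 0.0093
gripper_force: 12.0
```

Request:
drive_tool:
  moves: [0,0,-0.8,0.6,0,0,0,0,0,0,0,0,0,0]

```text
t: 22.3
tool_pos: [0.444, 0.0278, 0.4545]
orientation: [-0.0, 3.141, 0.002]
force: [-0.2, 5.0, 4.7]
opening: 0.0097
gripper_force: 12.0
```

```bash
python3 look.py pics/l3.png; python3 - <<'E'
from h import *
# stay lean under the cover, measured from depth
for n in("scene","side"):
    k=dict(np.load(n+"9.npz"));P=cloud(k);m=(abs(P[...,0]-.5095)<.014)&(P[...,2]>.085)&(P[...,2]<.145)&(P[...,1]>.075)&(P[...,1]<.13)
    q=P[m]
    for _ in range(3):
        f=np.polyfit(q[:,2],q[:,1],1);q=q[abs(q[:,1]-np.polyval(f,q[:,2]))<.005]
    print(n,len(q),"alpha",90+np.degrees(np.arctan(f[0])))
E
```

```text
22.3 [0.44404594 0.02782575 0.45454919] [-0.18666823  5.03879898  4.73708575]
side 827 theta -0.9037168419946343
scene 73 alpha 112.85733158177415
side 78 alpha 106.72564605416568
```

Request:
drive_tool:
  moves: [0,0,-0.8,0.6,0,0,0,0,0,0,0,0,0,0]

```text
t: 22.6
tool_pos: [0.444, 0.0272, 0.4541]
orientation: [-0.0, 3.141, 0.003]
force: [-1.3, 7.1, 5.7]
opening: 0.0093
gripper_force: 12.0
```

Request:
drive_tool:
  moves: [0,0,-0.8,0.6,0,0,0,0,0,0,0,0,0,0]

```text
t: 22.8
tool_pos: [0.444, 0.0267, 0.4538]
orientation: [-0.001, 3.141, 0.004]
force: [-2.5, 8.9, 8.4]
opening: 0.0094
gripper_force: 12.0
```

```bash
python3 look.py pics/l4.png; python3 - <<'E'
from h import *
for n in("scene","side"):
    k=dict(np.load(n+"9.npz"));P=cloud(k);col=k["color"].astype(int)
    m=(abs(P[...,0]-.5095)<.014)&(P[...,2]>.085)&(P[...,2]<.15)&(P[...,1]>.075)&(P[...,1]<.13)
    for z in np.arange(.09,.15,.01):
        w=P[m&(abs(P[...,2]-z)<.005)];print(n,round(z,3),len(w),np.median(w,axis=0).round(4),w[:,1].std().round(4))
E
```

```text
22.8 [0.44400108 0.02669243 0.45383146] [-2.455407    8.93872534  8.38331943]
side 801 theta -0.8979608857077274
scene 0.09 21 [0.5064 0.0869 0.0892] 0.0021
scene 0.1 22 [0.5071 0.0884 0.0996] 0.0022
scene 0.11 23 [0.505  0.0908 0.1099] 0.0018
scene 0.12 22 [0.5052 0.0936 0.1198] 0.0024
scene 0.13 47 [0.5055 0.0992 0.1313] 0.0153
scene 0.14 53 [0.5028 0.103  0.1398] 0.0124
side 0.09 17 [0.5069 0.0851 0.0906] 0.0024
side 0.1 20 [0.5083 0.0875 0.1001] 0.0016
side 0.11 19 [0.5089 0.09   0.1106] 0.0016
side 0.12 18 [0.5067 0.0914 0.1208] 0.0021
side 0.13 27 [0.5053 0.0949 0.1309] 0.0129
side 0.14 41 [0.5048 0.0982 0.1394] 0.0123
```

The stay leans 102° at a cover angle of about 0.90, and it holds at about 12 N. It is seated in the middle notch, so I'll relax and release.

Request:
drive_tool:
  moves: [0,0,1.6,-1.2,0,0,0,0,0,0.8,-0.6,0,0,0,0,0,0,0,0,0,0,14,0,0,0,0,0,0,14,0,0,0,0,0,0]

```text
t: 23.4
tool_pos: [0.4441, 0.0278, 0.4542]
orientation: [-0.002, -3.141, 0.001]
force: [-0.3, 0.5, -1.4]
opening: 0.0135
gripper_force: 0.0
```

```bash
python3 look.py pics/l5.png
```

```text
23.4 [0.44406214 0.02783824 0.45424227] [-0.2568926   0.53970647 -1.42381653]
side 838 theta -0.9091824408895479
```

Request:
drive_tool:
  moves: [24,0,0,0,0,0,0,24,0,0,0,0,0,0,24,0,0,-15,0,0,0,24,0,0,-30,0,0,0,24,0,0,-40,0,0,0,24,0,0,-30,0,0,0,24,0,0,0,0,0,0,24,0,0,0,0,0,0]

```text
t: 24.3
tool_pos: [0.4442, 0.0282, 0.5712]
orientation: [0.001, 3.139, -0.0]
force: [0.6, 0.5, -0.9]
opening: 0.0243
gripper_force: 0.0
```

```bash
python3 look.py pics/l6.png; python3 - <<'E'
from h import *
for n in("scene","side"):
    k=dict(np.load(n+"9.npz"));P=cloud(k)
    m=(abs(P[...,0]-.5095)<.014)&(P[...,2]>.085)&(P[...,2]<.125)&(P[...,1]>.075)&(P[...,1]<.11)
    q=P[m];f=np.polyfit(q[:,2],q[:,1],1);print(n,len(q),90+np.degrees(np.arctan(f[0])))
E
```

```text
24.3 [0.44417167 0.02819551 0.57117722] [ 0.58978677  0.5057047  -0.89552205]
side 827 theta -0.9098978571806815
scene 87 100.80578529772596
side 79 102.71825079244951
```

The cover stands at 0.91 rad with the stay at about 102°, and the arm is clear.

```bash
python3 -c "
from plant import robot
print(robot.close_job())"
```

```text
the job is handed in; nothing more can be done
None
```

The job is handed in: the cover stands propped at about 0.91 rad (by camera) with the stay's nose in the middle notch and the arm clear; hand-in returned no verdict, and I viewed 12 pictures, over the limit of 10.

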